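# Unlatch and tilt out the bottle-recycling bin

## Robot

A 7-joint arm with a two-finger parallel gripper is mounted at the origin on the work surface. World frame = base frame: x ahead of the robot, y to its left, z up, the work surface at z = 0. Lengths are in m, angles in rad, forces in N, time in s.
With the tool pointing down it reaches from about 0.35 to 0.9 m from the base axis. Payload 19.9 kg.
Tool frame: the origin (TCP) lies midway between the tips of the shut fingers; the grasp point (between the pads) lies 19 mm behind it (r.hold_point_z is the z of the grasp point in the tool frame, in m); z points along the fingers, y is the line along which they close (so a half turn about z gives the same grasp; the last joint's range is limited). The gripper opens to 85 mm and grips with 20 to 120 N. Pads are 22 mm wide; open, the fingers measure 114 mm over their backs; the gripper's body (76 mm by 85 mm) begins 54 mm behind the grasp point. The pads swing forward as they close: fully open they stand 13 mm farther back than shut.
Start: joints at [-1.379, 0.417, -0.01, 1.614, 0.005, 1.111, -0.053], TCP at [0.144, 0.608, 0.231] pointing down, gripper open.
Joint ranges: [-2.81, 2.81], [-0.39, 2.02], [-1.27, 1.25], [0.06, 2.57], [-1.19, 4.33], [0.19, 2], [-2.82, 2.82]. Speed limits (rad/s): [1.89, 1.89, 2.39, 2.39, 3.01, 3.01, 3.01].

## Interface

Orientations are given as a unit quaternion [x, y, z, w].
In Python, from bench import r, grab_frame, calibration, order gives the robot as it stands.
- The arm moves only by the tool servo_tool, never from a script. Its argument "motion" is a list that holds one entry, the list of rows, each a list of 7 numbers: the shift along the tool's x, y, z as a fraction of full scale, then the turn, a rotation vector about the tool's x, y, z as a fraction of full scale, then the opening, from 0 (shut) to 1 (fully open). A call has 1 to 5 rows; each row shifts and turns the commanded pose from where the row before left it, along the tool's axes as they then stand; what a row does not reach is not made up. Full scale, the value 1, is 30 mm for a shift and 0.15 rad for a turn. A row lasts 1/8 s, in which the tool goes at most 62.5 mm and 10.7 degrees, less where a joint would pass 70% of its speed; a pose out of reach is approached as far as the arm can. A call with a number of a shift or a turn outside -1 to 1 is refused whole. A call with a gripper value outside its range is refused whole. The fingers move at their own pace and stop on an object; "squeeze" is the grip in N (left out, the last holds). Time passes only in rows, so rows that do not move let the fingers close. It gives the time, the measured TCP pose, the force, the opening and the grip force at its end, in the units of the state.
- r.read_state(): the state, without advancing time (a new reading comes with each control period).
- grab_frame(name): name is "scene" or "top" or "wrist"; returns the picture (400x640x3 uint8, red, green, blue); there is no depth.
- calibration(name): a dict with "mtx" (3x3 intrinsics, pixels), "R" (3x3) and "t" (3): a world point X has camera coordinates R X + t; the wrist camera has in their place "hand_eye" (4x4, takes a point from camera to tool coordinates, whose origin is the TCP and whose axes are the flange's). Camera axes: x right, y down, z forward; pixel columns grow to the right and rows downward; lengths in m; the calibration is good to about 2 mm. A picture is of the moment at which its call begins: read the wrist's pose just before it. calibration takes no time and is no camera call.
- order.hand_in(): hands the job in; it is judged then, once.
The state is a dict: "t": time; "qpos": joint angles; "joint_velocities": joint speeds; "joint_efforts": joint torques, N m; "ee_pos": TCP position; "orientation": TCP orientation; "force": force on the tool from outside, world axes, zero at the start; "wrist_torque": the same for the moment, N m; "gripper_width": opening from 0.0 (shut) to 1.0 (fully open); "finger_force": force on a finger pad.
Only numpy, scipy, OpenCV 4.12 (cv2) and the standard library are available. Lean on these libraries where they do the work, as an engineer would, in place of code of your own. Each camera call takes 0.05 s, during which the arm holds its last target. There are 200 camera calls.

## Task

First slide the grey lunch tin, flat on the shelf, away from the front of the recycling bin with the round mouth and on to the middle of the cork mat. Then turn that bin's cam latch its full quarter turn clockwise to the stop, and after that tilt its front panel out all the way so that it stands open for emptying. Leave the bin with the long slot latched and shut, and do not disturb the jar, the tumbler or the strainer.

Things in the scene. Friction and masses are not known exactly. Their poses are not given: they have to be found in the camera images.
- round_bin: Fixed white tilt-out recycling bin with a round mouth on top (grey collar 80 mm wide, 12 mm high, centre x 55, y 0 mm). 200 mm deep (x), 240 wide (y), flat top 220 mm up, beginning at x -80. Origin: centre of the underside; x from front (robot side) to back, y left. Its grey front panel is 10 mm thick (x -100 to -90), its top 220 mm up bar the lip and a keeper tab (y 18 to 42, 239 mm up)
- round_cam_axis (a point): On the cam latch's upright axis (x -40, y 30 mm of the bin), 261 mm above the shelf, mid height of the wing; fixed. Wing: black bar 110 mm long, 16 thick, 28 high (z 247 to 275), centred on the axis, clear at both ends for pushing sideways. Under it a steel cam plate, radius 72 mm, top at z 247, turns with it; its turned-down rim hooks in front of the panel's keeper tab
- round_cam (a joint): Angle of the round-mouth bin's cam latch, rad: 0 latched, wing along the bin's x; grows clockwise seen from above (the wing's front end goes to the bin's +y); stop at 1.57, wing along y. Starts at 0 to 0.2. Its rim lets the panel go from about 1.2. Friction 0.07 N m; stays where it is left.
- round_lip (a point): Middle of the top back edge of the round-mouth bin's pull lip: the panel's raised part, 65 mm long (bin y -115 to -50), 10 thick (bin x -100 to -90), rising 30 mm above the bin's top (z 220 to 250 when shut). The space behind it is free: closed fingers can reach down behind it to z 225 and draw it forward. Moves with the panel
- round_hinge (a point): Middle of the hinge line of the round-mouth bin's front panel, along the bin's y at the panel's foot (bin x -95, 15 mm above the shelf). The panel's top tilts out towards the bin's -x; behind it hangs a grey tray 220 mm wide inside
- round_flap (a joint): Tilt of the round-mouth bin's front panel, rad: 0 shut, stop at 0.65 (fully out). Friction about 0.7 N m (3 to 6 N at the lip); stays where it is left. Latched it gives only about 0.03.
- slot_bin: A second bin, the same in every way (size, axes, panel, lip, cam latch), but with a long narrow slot (frame 162 mm along y, 38 mm along x, 12 mm high, centre x 55 mm) on top in place of the round mouth. Must stay latched and shut. The two bins stand side by side, in either order
- slot_cam (a joint): Angle of the slot bin's cam latch, rad: 0 latched, wing along the bin's x; grows clockwise seen from above (the wing's front end goes to the bin's +y); stop at 1.57, wing along y. Starts at 0 to 0.2. Its rim lets the panel go from about 1.2. Friction 0.07 N m; stays where it is left. Leave alone.
- slot_flap (a joint): Tilt of the slot bin's front panel, rad: 0 shut, stop at 0.65 (fully out). Friction about 0.7 N m (3 to 6 N at the lip); stays where it is left. Latched it gives only about 0.03. Leave alone.
- lunch_tin: Loose grey rectangular lunch tin, 150 mm along its x, 110 mm along its y, 65 mm high, 0.35 to 0.7 kg, too wide for a jaw: push it low on a side. Origin: centre of the underside, z up. It starts flat on the shelf close in front of the round-mouth bin, its x axis roughly front to back.
- mat: Cork mat, 1 mm thin and fixed, no edge to catch on; 210 mm along its x, 170 mm along its y, on the shelf in front of the gap between the two bins. Origin: its centre.
- canister: Bystander: upright glass jar with a steel cap, 60 mm across, 120 mm high, standing between the two bins behind the mat. Origin: centre of the underside.
- tumbler: Bystander: steel tumbler, 70 mm across, 100 mm high, standing in front of the slot bin. Origin: centre of the underside.
- strainer: Bystander: small aluminium strainer, a 64 mm wide, 30 mm high bowl with a 40 mm stub handle, on the right of the round-mouth bin's top (about x 30, y -83 mm of that bin). Origin: centre of the underside.
There are look-alikes about, which are no part of the job. Of the things that look like the lunch_tin, the middle-sized one is meant.

How it is judged:
On the way, in this order (a step that is already met when the one before it is completed fails the run):
1. the lunch tin stands flat on the middle of the cork mat (x of lunch_tin in the frame of mat between -0.04 and 0.04 m and y of lunch_tin in the frame of mat between -0.04 and 0.04 m and angle between lunch_tin's own z axis and vertical below 0.1 rad and linear speed of lunch_tin below 0.02 m/s), for 0.2 s.
2. the round-mouth bin's latch is turned to its stop (value of joint round_cam above 1.3 rad), for 0.2 s.
3. the round-mouth bin's front is tilted fully out (value of joint round_flap above 0.57 rad), for 0.2 s.
At the end, for the whole second after the job is handed in: Tin flat and at rest, centre within 40 mm of the mat's centre along each mat axis; round-mouth bin: latch past 1.3 rad, front tilted out past 0.57 rad and at rest; slot bin latched (under 0.4 rad) and shut; jar, tumbler and strainer upright, moved under 25 mm (all of step 1 and value of joint round_cam above 1.3 rad and value of joint round_flap above 0.57 rad and velocity of joint round_flap below 0.05 rad/s and value of joint slot_cam below 0.4 rad and value of joint slot_flap below 0.05 rad and angle between each of canister, tumbler, strainer's own z axis and vertical below 0.15 rad); the robot touches nothing.
It fails at once if the lunch tin is tipped or lifted off the shelf (angle between lunch_tin's own z axis and vertical above 0.3 rad or height (world z) of lunch_tin above 0.02 m).
It fails at once if the slot bin's latch is turned or its front opened (value of joint slot_cam above 0.4 rad or value of joint slot_flap above 0.05 rad).
It fails at once if the jar is moved or knocked over (distance of canister from where it was at the start of the episode above 0.025 m or angle between canister's own z axis and vertical above 0.4 rad).
It fails at once if the tumbler is moved or knocked over (distance of tumbler from where it was at the start of the episode above 0.025 m or angle between tumbler's own z axis and vertical above 0.4 rad).
It fails at once if the strainer is moved or knocked over (distance of strainer from where it was at the start of the episode above 0.025 m or angle between strainer's own z axis and vertical above 0.4 rad).
It also fails if it takes over 64 s, if anything falls off the work surface, if the arm or the gripper's body presses on something with over 40 N, if the wrist force passes 120 N, or if a joint passes its speed limit or range.

## Working session

There is one attempt and no reset: what is moved stays moved. The work goes in short steps, Python scripts to look and compute and a tool call to move; the robot and the scene stay as the last step left them, time stands still between calls to the robot, and variables do not carry over. Pictures are saved under pics/ and viewed, at most 10 in all, crops included, and the job is handed in when it is done.

Besides the shell and the picture viewer there is one more tool, called as name(argument=value, ...) on one line, values as JSON. servo_tool: Moves the arm, as the interface text tells. Its arguments: {"type":"object","properties":{"motion":{"type":"array","items":{"type":"array","items":{"type":"array","items":{"type":"number","minimum":-1,"maximum":1}}}},"squeeze":{"type":"number"}},"required":["motion"]}

```bash
ls; mkdir -p pics; python3 - <<'E'
from bench import r, grab_frame, calibration
import cv2,numpy as np
s=r.read_state();print(s['t'],s['ee_pos'],s['orientation'],s['gripper_width'],r.hold_point_z)
for n in ("scene","top"):
    cv2.imwrite(f"pics/{n}0.png",grab_frame(n)[:,:,::-1])
    c=calibration(n);print(n,np.round(c['mtx'],1).tolist(),np.round(c['R'],3).tolist(),np.round(c['t'],3).tolist(), 'pos',-c['R'].T@c['t'])
c=calibration('wrist');print(c)
E
```

```text
pics
0.0 [0.14411172 0.60781468 0.23066875] [ 1.16116701e-01  9.93235394e-01 -6.02634713e-04 -2.49057460e-05] 1.0004926491369441 -0.0187
scene [[397.2, 0.0, 311.1], [0.0, 397.2, 200.1], [0.0, 0.0, 1.0]] [[0.756, -0.655, 0.008], [-0.626, -0.726, -0.285], [0.192, 0.21, -0.958]] [-0.318, 0.395, 1.235] pos [ 0.2500119  -0.18166983  1.29836222]
top [[422.4, 0.0, 328.2], [0.0, 422.4, 191.8], [0.0, 0.0, 1.0]] [[-0.01, -1.0, 0.001], [-0.986, 0.01, -0.168], [0.168, -0.002, -0.986]] [0.097, 0.532, 1.491] pos [0.2747438  0.09578231 1.55961221]
{'mtx': array([[291.87051575,   0.        , 319.63906804],
       [  0.        , 291.87051575, 198.22227598],
       [  0.        ,   0.        ,   1.        ]]), 'hand_eye': array([[-3.65981411e-05, -9.48910868e-01, -3.15544234e-01,
         8.07549387e-02],
       [ 9.99999127e-01,  3.81982387e-04, -1.26468908e-03,
         4.02451936e-04],
       [ 1.32060955e-03, -3.15544005e-01,  9.48910026e-01,
        -1.42365603e-01],
       [ 0.00000000e+00,  0.00000000e+00,  0.00000000e+00,
         1.00000000e+00]])}
```

View pics/scene0.png

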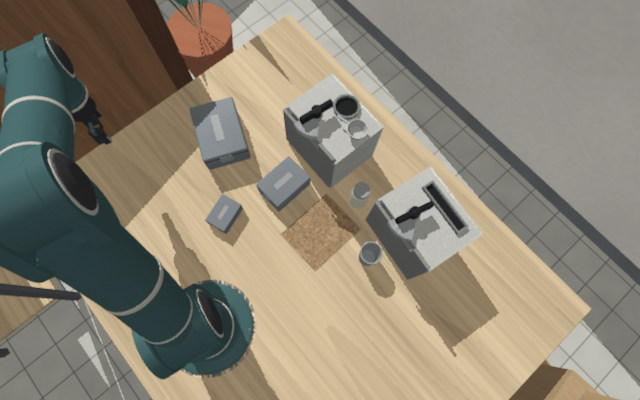

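View pics/top0.png

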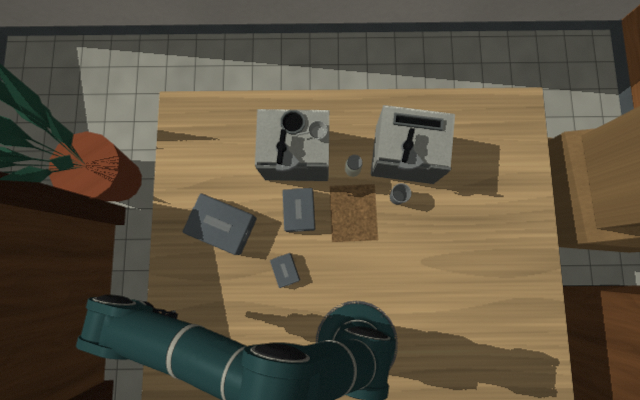

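Scene: the round bin is on the left (mouth at top px 292,121) and the slot bin on the right (420,121). There are three grey tins in the top view: large (220,222), middle (299,210) and small (285,270). I choose the middle one, which also stands in front of the round bin. The mat is at (354,213), the jar at (354,163), the tumbler at (400,194) and the strainer at (318,130).

```bash
cat > h.py <<'E'
import cv2,numpy as np
from bench import r, grab_frame, calibration
def ray(n,px):
    c=calibration(n);o=-c['R'].T@c['t'];u=np.array([px[0],px[1],1.0])
    return o,c['R'].T@np.linalg.solve(c['mtx'],u)
def onz(n,px,z):
    o,d=ray(n,px);return o+d*(z-o[2])/d[2]
def tri(a,b):
    (o1,d1),(o2,d2)=ray('scene',a),ray('top',b)
    A=np.stack([d1,-d2],1);k=np.linalg.lstsq(A,o2-o1,rcond=None)[0]
    p,q=o1+k[0]*d1,o2+k[1]*d2;return (p+q)/2,np.linalg.norm(p-q)
def proj(n,X):
    c=calibration(n);p=c['mtx']@(c['R']@np.asarray(X,float)+c['t']);return p[:2]/p[2]
def blobs(mask,amin=30):
    k,l,s,c=cv2.connectedComponentsWithStats(mask.astype(np.uint8))
    return [(l==i,s[i],c[i]) for i in range(1,k) if s[i][4]>=amin]
E
python3 - <<'E'
from h import *
for n in ('scene','top'):
    im=cv2.imread(f'pics/{n}0.png');hsv=cv2.cvtColor(im,cv2.COLOR_BGR2HSV)
    pts={'tin':(299,215),'tinlab':(299,210),'mat':(350,225),'wing':(281,150)} if n=='top' else {'tin':(272,182),'mat':(318,240),'wing':(318,110)}
    for k,(x,y) in pts.items(): print(n,k,hsv[y,x],im[y,x])
im=cv2.imread('pics/top0.png')[95:250,240:470]
a=cv2.resize(im,None,fx=3.4,fy=3.4,interpolation=cv2.INTER_CUBIC);cv2.imwrite('pics/topcrop.png',a)
im=cv2.imread('pics/scene0.png')[65:285,240:490]
a=cv2.resize(im,None,fx=2.7,fy=2.7,interpolation=cv2.INTER_CUBIC);cv2.imwrite('pics/scenecrop.png',a)
E
```

```text
scene tin [ 99  18 140] [140 137 130]
scene mat [ 16  97 161] [100 133 161]
scene wing [120   6  41] [41 40 40]
top tin [ 68   9 111] [108 111 107]
top tinlab [ 60   7 112] [109 112 109]
top mat [ 17 129  99] [49 77 99]
top wing [150  38  20] [20 17 20]
```

View pics/topcrop.png

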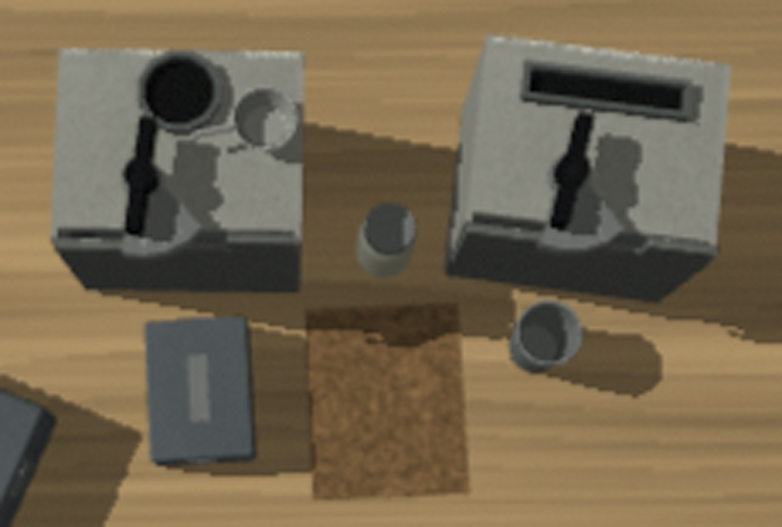

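View pics/scenecrop.png

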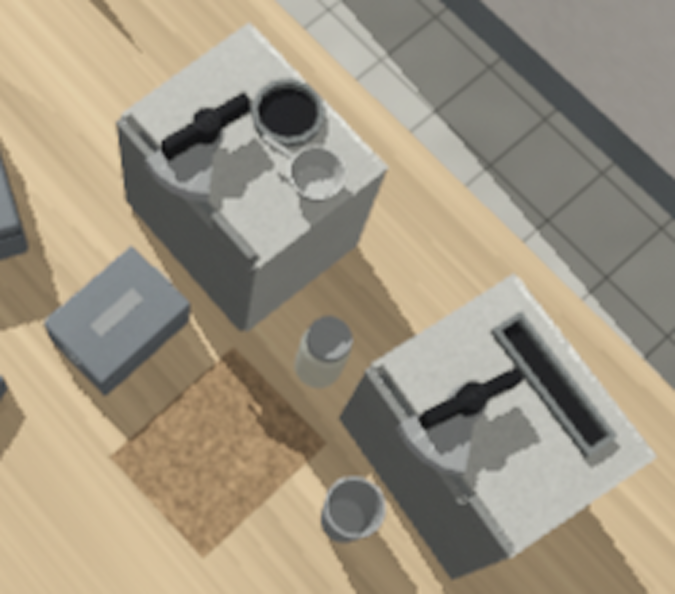

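The crop confirms the choice: the middle tin stands in front of the round-mouth bin. In the top crop the wing hub is at (140,174), the wing ends at (148,117) and (133,235), the lip at (250,238), and the mat centre at about (388,400).

```bash
cat > m.py <<'E'
from h import *
T=lambda x,y:(x/3.4+240-.35,y/3.4+95-.35)
S=lambda x,y:(x/2.7+240-.3,y/2.7+65-.3)
P={'tin BL':((132,249),(148,324)),'tin BR':((189,308),(246,319)),'tin FR':((107,371),(253,457)),'tin FL':((48,325),(153,461)),
'matBL':((235,350),(307,309)),'matBR':((324,442),(460,304)),'matFR':((205,554),(468,492)),'matFL':((112,457),(315,498)),
'rb BL':((250,25),(62,50)),'rb BR':((385,170),(302,54)),'hub':((207,125),(140,174)),'wing front':((166,150),(133,234)),'wing back':((246,101),(148,119)),
'collar':((289,109),(179,91)),'jar top':((330,338),(390,230)),'strainer':((317,172),(266,120)),'lipR':((258,263),(299,235)),'sb BL':((517,277),(488,38)),'sb BR':((652,457),(728,64)),'shub':((470,398),(571,172)),'tumbler':((355,505),(548,333))}
for k,(a,b) in P.items():
    X,e=tri(S(*a),T(*b));print(k,np.round(X,3),round(e,4))
for n in('scene','top'):
    im=cv2.imread(f'pics/{n}0.png');h=cv2.cvtColor(im,cv2.COLOR_BGR2HSV)
    if n=='top':
        m=(h[...,1]<70)&(h[...,2]>60);sd=(299,215)
    else: m=(h[...,1]<60)&(h[...,2]>115)&(h[...,2]<150);sd=(272,182)
    for M,s,c in blobs(m):
        if M[sd[1],sd[0]]: print(n,s,c,cv2.boxPoints(cv2.minAreaRect(np.argwhere(M)[:,::-1].astype(np.float32))).tolist())
E
python3 m.py
```

```text
tin BL [0.54  0.254 0.061] 0.0015
tin BR [0.545 0.15  0.054] 0.0003
tin FR [0.401 0.14  0.112] 0.0167
tin FL [0.398 0.249 0.049] 0.0056
matBL [ 0.566  0.085 -0.004] 0.0004
matBR [ 0.562 -0.08   0.033] 0.0014
matFR [ 0.363 -0.085  0.017] 0.0051
matFL [0.357 0.079 0.006] 0.0014
rb BL [0.785 0.323 0.221] 0.0024
rb BR [0.78  0.089 0.213] 0.0
hub [0.647 0.241 0.261] 0.0017
wing front [0.59  0.246 0.265] 0.0058
wing back [0.698 0.234 0.264] 0.0006
collar [0.737 0.207 0.238] 0.0041
jar top [ 0.626 -0.001  0.122] 0.0044
strainer [0.699 0.123 0.26 ] 0.0027
lipR [0.593 0.094 0.231] 0.0011
sb BL [ 0.797 -0.096  0.213] 0.0054
sb BR [ 0.764 -0.328  0.214] 0.0032
shub [ 0.643 -0.161  0.267] 0.0021
tumbler [ 0.518 -0.161  0.111] 0.0027
scene [ 257  157   54   49 1182] [282.70896785 180.94331641] [[254.33628845214844, 183.95574951171875], [289.30975341796875, 153.35397338867188], [310.0, 177.0], [275.02655029296875, 207.60177612304688]]
top [ 283  188   31   44 1250] [297.8008 209.0024] [[283.0, 188.0], [313.0, 188.0], [313.0, 231.0], [283.0, 231.0]]
```

```bash
cat >> h.py <<'E'
from scipy.spatial.transform import Rotation as Ro
def plan(pos,yaw,n,p0=None,R0=None):
    """rows to reach pos with tool down and tool-y at azimuth yaw"""
    s=r.read_state()
    p=np.array(s['ee_pos']) if p0 is None else np.array(p0); R=Ro.from_quat(s['orientation']) if R0 is None else R0
    y=np.array([np.cos(yaw),np.sin(yaw),0]);z=np.array([0,0,-1.]);Rt=Ro.from_matrix(np.stack([np.cross(y,z),y,z],1))
    w=(R.inv()*Rt).as_rotvec()/n; d=(np.array(pos)-p)/n
    for i in range(n):
        print(np.round(np.r_[R.inv().apply(d)/.03,w/.15],2).tolist()); R=R*Ro.from_rotvec(w)
    return np.array(pos),Rt
E
python3 - <<'E'
from h import *
print('bigtin', tri((248,155),(257,226)),tri((230,97),(203,194)))
for p in((257,226),(242,254)): print(onz('top',p,.09),onz('top',p,0))
for p in((283,188),(313,188),(313,231),(283,231)): print(onz('top',p,.065))
print(plan((.47,.288,.2),0,15))
E
```

```text
bigtin (array([0.42148815, 0.33685609, 0.09467464]), np.float64(0.030210305242792123)) (array([0.51566572, 0.52270132, 0.12639552]), np.float64(0.0005255807088258353))
[0.4071984 0.3411408 0.09     ] [0.41531    0.35616671 0.        ]
[0.31126616 0.39102376 0.09      ] [0.31350281 0.40910454 0.        ]
[0.54519752 0.25434242 0.065     ]
[0.54409992 0.14651987 0.065     ]
[0.38974328 0.1471778  0.065     ]
[0.39083051 0.25315681 0.065     ]
[-0.87, -0.52, 0.07, -0.0, 0.0, 0.59]
[-0.91, -0.45, 0.07, -0.0, 0.0, 0.59]
[-0.95, -0.36, 0.07, -0.0, 0.0, 0.59]
[-0.98, -0.28, 0.07, -0.0, 0.0, 0.59]
[-1.0, -0.19, 0.07, -0.0, 0.0, 0.59]
[-1.01, -0.1, 0.07, -0.0, 0.0, 0.59]
[-1.01, -0.01, 0.07, -0.0, 0.0, 0.59]
[-1.01, 0.08, 0.07, -0.0, 0.0, 0.59]
[-1.0, 0.17, 0.07, -0.0, 0.0, 0.59]
[-0.98, 0.26, 0.07, -0.0, 0.0, 0.59]
[-0.95, 0.35, 0.07, -0.0, 0.0, 0.59]
[-0.92, 0.43, 0.07, -0.0, 0.0, 0.59]
[-0.88, 0.51, 0.07, -0.0, 0.0, 0.59]
[-0.83, 0.59, 0.07, -0.0, 0.0, 0.59]
[-0.77, 0.66, 0.07, -0.0, 0.0, 0.59]
(array([0.47 , 0.288, 0.2  ]), Rotation.from_matrix(array([[ 0.,  1.,  0.],
                            [ 1.,  0.,  0.],
                            [ 0.,  0., -1.]])))
```

servo_tool(motion=[[[-0.87,-0.52,0.07,0,0,0.59,1],[-0.91,-0.45,0.07,0,0,0.59,1],[-0.95,-0.36,0.07,0,0,0.59,1],[-0.98,-0.28,0.07,0,0,0.59,1],[-1,-0.19,0.07,0,0,0.59,1]]])

```text
t: 0.72
ee_pos: [0.2544, 0.5001, 0.2207]
orientation: [0.334, 0.943, -0.0, 0.0]
force: [-0.4, 0.1, -0.3]
gripper_width: 0.997
finger_force: 0.0
```

servo_tool(motion=[[[-1,-0.1,0.07,0,0,0.59,1],[-1,-0.01,0.07,0,0,0.59,1],[-1,0.08,0.07,0,0,0.59,1],[-1,0.17,0.07,0,0,0.59,1],[-0.98,0.26,0.07,0,0,0.59,1]]])

```text
t: 1.35
ee_pos: [0.3627, 0.3945, 0.2102]
orientation: [0.533, 0.846, -0.0, 0.0]
force: [0.6, -0.6, -0.5]
gripper_width: 1.0
finger_force: 0.0
```

servo_tool(motion=[[[-0.95,0.35,0.07,0,0,0.59,1],[-0.92,0.43,0.07,0,0,0.59,1],[-0.88,0.51,0.07,0,0,0.59,1],[-0.83,0.59,0.07,0,0,0.59,1],[-0.77,0.66,0.07,0,0,0.59,1]]])

```text
t: 1.98
ee_pos: [0.4725, 0.2889, 0.1997]
orientation: [0.705, 0.709, 0.0, 0.0]
force: [-0.8, 0.2, -0.5]
gripper_width: 1.003
finger_force: 0.0
```

servo_tool(motion=[[[0,0,0,0,0,0,1],[0,0,0,0,0,0,1]]])

```text
t: 2.22
ee_pos: [0.4711, 0.2903, 0.1996]
orientation: [0.704, 0.711, -0.0, -0.0]
force: [0.7, 0.9, 0.6]
gripper_width: 1.005
finger_force: 0.0
```

servo_tool(motion=[[[0,-0.1,0.9,0,0,0,1],[0,0,0.9,0,0,0,1],[0,0,0.9,0,0,0,1],[0,0,0.9,0,0,0,1],[0,0,0.9,0,0,0,1]]])

```text
t: 2.85
ee_pos: [0.4676, 0.2911, 0.0639]
orientation: [0.703, 0.711, 0.0, -0.0]
force: [0.3, 1.7, -1.4]
gripper_width: 0.999
finger_force: 0.0
```

servo_tool(motion=[[[0,0,0.8,0,0,0,1],[0,0,0.8,0,0,0,1],[-0.3,0,0.1,0,0,0,1],[-0.3,0,0,0,0,0,1],[-0.2,0,0,0,0,0,1]]])

```text
t: 3.48
ee_pos: [0.4688, 0.2659, 0.0148]
orientation: [0.704, 0.711, 0.001, 0.0]
force: [1.8, 1.9, -0.9]
gripper_width: 0.999
finger_force: 0.8
```

servo_tool(motion=[[[-0.3,0,0,0,0,0,1],[-0.4,0,0,0,0,0,1],[-0.4,0,0,0,0,0,1],[-0.4,0,0,0,0,0,1],[-0.4,0,0,0,0,0,1]]])

```text
t: 4.1
ee_pos: [0.4689, 0.2084, 0.0138]
orientation: [0.703, 0.711, -0.0, 0.0]
force: [-1.1, 3.6, 2.4]
gripper_width: 1.005
finger_force: 1.7
```

servo_tool(motion=[[[-0.4,0,0,0,0,0,1],[-0.4,0,0,0,0,0,1],[-0.4,0,0,0,0,0,1],[-0.4,0,0,0,0,0,1],[-0.4,0,0,0,0,0,1]]])

```text
t: 4.72
ee_pos: [0.4695, 0.1484, 0.0138]
orientation: [0.703, 0.711, -0.0, 0.0]
force: [0.0, 2.9, 2.4]
gripper_width: 0.998
finger_force: 1.6
```

servo_tool(motion=[[[-0.4,0,0,0,0,0,1],[-0.4,0,0,0,0,0,1],[-0.4,0,0,0,0,0,1],[-0.3,0,0,0,0,0,1],[0,0,0,0,0,0,1]]])

```text
t: 5.35
ee_pos: [0.4699, 0.1033, 0.0137]
orientation: [0.704, 0.71, -0.0, 0.0]
force: [0.4, -0.1, -0.6]
gripper_width: 1.003
finger_force: 0.0
```

```bash
python3 - <<'E'
from h import *
im=grab_frame('top')[:,:,::-1].copy();cv2.imwrite('pics/top1.png',im)
cv2.imwrite('pics/c1.png',cv2.resize(im[95:275,240:460],None,fx=3,fy=3))
print(r.read_state()['ee_pos'])
E
```

```text
[0.46989864 0.10383674 0.01374097]
```

View pics/c1.png

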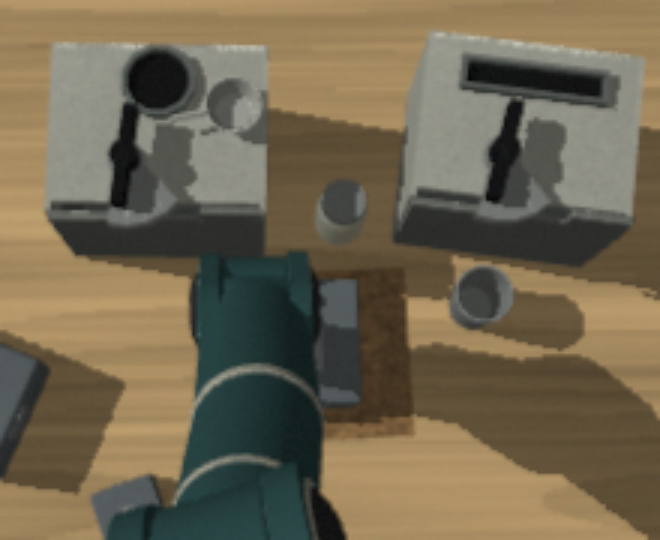

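The tin is flat and square. Its right edge is at crop px 360 (y ≈ -0.02), so about 36 mm more is needed.

servo_tool(motion=[[[-0.3,0,0,0,0,0,1],[-0.3,0,0,0,0,0,1],[-0.3,0,0,0,0,0,1],[-0.2,0,0,0,0,0,1],[-0.1,0,0,0,0,0,1]]])

```text
t: 6.02
ee_pos: [0.4703, 0.0678, 0.0138]
orientation: [0.704, 0.711, -0.0, 0.0]
force: [-0.7, 2.4, -0.2]
gripper_width: 0.998
finger_force: 1.0
```

servo_tool(motion=[[[0,0,0,0,0,0,1],[0.4,0,0,0,0,0,1],[0.9,0,0,0,0,0,1],[0.5,0,-0.5,0,0,0,1],[0,0,-1,0,0,0,0.5]]])

```text
t: 6.65
ee_pos: [0.469, 0.1244, 0.0586]
orientation: [0.702, 0.712, -0.001, -0.0]
force: [0.4, -0.6, -0.1]
gripper_width: 0.812
finger_force: 0.0
```

servo_tool(motion=[[[0,0,-1,0,0,0,0],[0,0,-1,0,0,0,0],[0,0,-1,0,0,0,0],[0,0,-1,0,0,0,0],[0,0,-1,0,0,0,0]]])

```text
t: 7.28
ee_pos: [0.4695, 0.1233, 0.2099]
orientation: [0.703, 0.711, 0.0, 0.0]
force: [-0.2, 0.3, 0.4]
gripper_width: -0.0
finger_force: 0.0
```

servo_tool(motion=[[[0,0,-1,0,0,0,0],[0,0,-1,0,0,0,0],[0,0,-1,0,0,0,0],[0,-0.5,-1,0,0,0,0],[0,-1,-1,0,0,0,0]]])

```text
t: 7.9
ee_pos: [0.4243, 0.1226, 0.3596]
orientation: [0.703, 0.711, -0.0, 0.0]
force: [0.7, -0.2, -0.5]
gripper_width: 0.002
finger_force: 0.0
```

```bash
python3 - <<'E'
from h import *
im=grab_frame('top')[:,:,::-1].copy();cv2.imwrite('pics/top2.png',im)
sc=grab_frame('scene')[:,:,::-1].copy();cv2.imwrite('pics/scene2.png',sc)
a=cv2.resize(im[95:275,240:460],None,fx=2.2,fy=2.2);b=cv2.resize(sc[65:285,240:440],None,fx=1.8,fy=1.8)
cv2.imwrite('pics/c2.png',np.hstack([a[:396],b[:396]])[:,:800])
s=r.read_state();print(s['t'],s['ee_pos'],s['qpos'])
E
```

```text
8.0 [0.42377171 0.12300959 0.3617395 ] [-0.76880608 -0.04617755  0.40479115  1.87265533  0.01746293  1.30715067
 -0.35663992]
```

View pics/c2.png

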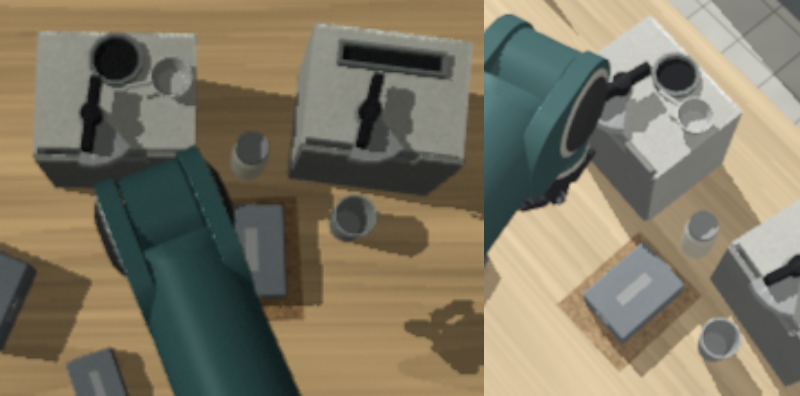

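The tin sits well inside the mat on all sides (left crop ~(262,250), right crop ~(633,290)). Next is the cam: the closed fingers go to the right of the wing's front arm.

servo_tool(motion=[[[0.39,0.86,0.1,0,0,0,0],[0.39,0.86,0.2,0,0,0,0],[0.39,0.86,0.3,0,0,0,0],[0.39,0.86,0.3,0,0,0,0],[0.39,0.86,0.3,0,0,0,0]]])

```text
t: 8.62
ee_pos: [0.5539, 0.183, 0.3218]
orientation: [0.703, 0.711, -0.0, -0.0]
force: [0.9, 0.4, -0.4]
gripper_width: 0.003
finger_force: 0.0
```

servo_tool(motion=[[[0.39,0.86,0.3,0,0,0,0],[0.39,0.86,0.3,0,0,0,0],[0,0,0.4,0,0,0,0],[0,0,0.4,0,0,0,0],[0,0,0.4,0,0,0,0]]])

```text
t: 9.25
ee_pos: [0.604, 0.2056, 0.2681]
orientation: [0.703, 0.711, -0.0, -0.0]
force: [0.1, 0.2, -1.0]
gripper_width: 0.003
finger_force: 0.0
```

servo_tool(motion=[[[0,0,0,0,0,0,0],[0,0,0,0,0,0,0]]])

```text
t: 9.5
ee_pos: [0.6046, 0.2056, 0.2694]
orientation: [0.703, 0.711, 0.0, 0.0]
force: [-1.0, -0.2, 0.5]
gripper_width: 0.001
finger_force: 0.0
```

```bash
python3 - <<'E'
from h import *
im=grab_frame('top')[:,:,::-1];sc=grab_frame('scene')[:,:,::-1];w=grab_frame('wrist')[:,:,::-1]
a=cv2.resize(sc[65:185,270:400],None,fx=3,fy=3)
cv2.imwrite('pics/c3.png',np.hstack([a,cv2.resize(w,(400,250))if 0 else cv2.copyMakeBorder(cv2.resize(w,(400,250)),0,110,0,0,0)]))
s=r.read_state();print(s['t'],s['ee_pos'],s['qpos'])
E
```

```text
9.65 [0.60467503 0.20563454 0.26935882] [-0.67949753  0.43396643  0.41787858  1.54593476 -0.18416945  1.19995363
 -0.21879122]
```

View pics/c3.png

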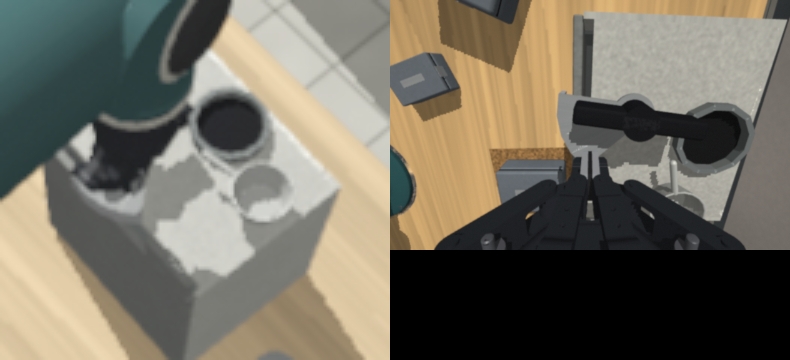

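The wrist view shows the fingertips (590,155) just to the right of the wing's front arm (575,110). I'll lower them and push along the arc.

servo_tool(motion=[[[0,0,0.4,0,0,0,0],[0.34,-0.03,0,0,0,0,0],[0.34,-0.03,0,0,0,0,0],[0.17,-0.07,0,0,0,0,0],[0.17,-0.07,0,0,0,0,0]]])

```text
t: 10.28
ee_pos: [0.5981, 0.2364, 0.2569]
orientation: [0.703, 0.711, -0.0, 0.0]
force: [0.6, -1.6, -0.0]
gripper_width: -0.002
finger_force: 0.8
```

servo_tool(motion=[[[0.29,0,0,0,0,0,0],[0.29,0,0,0,0,0,0],[0.3,0.16,0,0,0,0,0],[0.3,0.16,0,0,0,0,0],[0,0,0,0,0,0,0]]])

```text
t: 10.9
ee_pos: [0.6076, 0.2727, 0.2565]
orientation: [0.703, 0.711, 0.0, -0.0]
force: [-0.1, -0.4, -0.6]
gripper_width: -0.001
finger_force: 0.0
```

servo_tool(motion=[[[0.2,0.27,0,0,0,0,0],[0.2,0.27,0,0,0,0,0],[0,0.1,0,0,0,0,0],[0,0,0,0,0,0,0]]])

```text
t: 11.4
ee_pos: [0.6252, 0.2847, 0.2567]
orientation: [0.703, 0.711, -0.001, -0.001]
force: [-17.2, -1.9, 8.0]
gripper_width: -0.004
finger_force: 8.7
```

The force rose to 17 N at the expected end point, so the cam is at its stop. I'll back off, lift and move behind the lip.

servo_tool(motion=[[[0,-0.4,0,0,0,0,0],[0,-0.4,0,0,0,0,0],[0,0,-0.9,0,0,0,0],[0,0,-0.9,0,0,0,0],[-0.3,0.2,-0.2,0,0,0,0]]])

```text
t: 12.02
ee_pos: [0.6086, 0.2755, 0.3187]
orientation: [0.703, 0.711, 0.001, 0.0]
force: [-0.3, -0.1, -0.6]
gripper_width: -0.0
finger_force: 0.0
```

servo_tool(motion=[[[-0.97,0.1,0,0,0,0,0],[-0.97,0.1,0,0,0,0,0],[-0.97,0.1,0,0,0,0,0],[-0.97,0.1,0,0,0,0,0],[-0.97,0.05,0,0,0,0,0]]])

```text
t: 12.65
ee_pos: [0.6235, 0.1278, 0.3161]
orientation: [0.704, 0.711, -0.0, -0.0]
force: [1.2, 0.2, -0.2]
gripper_width: -0.002
finger_force: 0.0
```

servo_tool(motion=[[[0,0,0,0,0,0,0],[0,0,0,0,0,0,0]]])

```text
t: 12.9
ee_pos: [0.6234, 0.1296, 0.3164]
orientation: [0.703, 0.711, -0.0, -0.0]
force: [-0.4, 0.9, -0.1]
gripper_width: 0.003
finger_force: 0.0
```

```bash
python3 - <<'E'
from h import *
im=grab_frame('top')[:,:,::-1];sc=grab_frame('scene')[:,:,::-1];w=grab_frame('wrist')[:,:,::-1]
a=cv2.resize(sc[65:185,270:400],None,fx=2.5,fy=2.5)
cv2.imwrite('pics/c4.png',np.hstack([a,cv2.resize(w,(480,300))]))
s=r.read_state();print(s['t'],s['ee_pos'])
c=calibration('wrist');H=np.eye(4);H[:3,:3]=Ro.from_quat(s['orientation']).as_matrix();H[:3,3]=s['ee_pos'];M=np.linalg.inv(H@c['hand_eye'])
for n,X in dict(lipR=(.594,.097,.25),lipL=(.595,.161,.25),hub=(.647,.241,.27),wf=(.647,.296,.27)).items():
    p=c['mtx']@(M@np.r_[X,1])[:3];print(n,p[:2]/p[2]*.75)
E
```

```text
13.05 [0.62345305 0.13020342 0.31653239]
lipR [211.54049464 188.09351541]
lipL [210.66252011 129.76049522]
hub [271.28990528  36.02031738]
wf [275.81746526 -51.7043072 ]
```

View pics/c4.png

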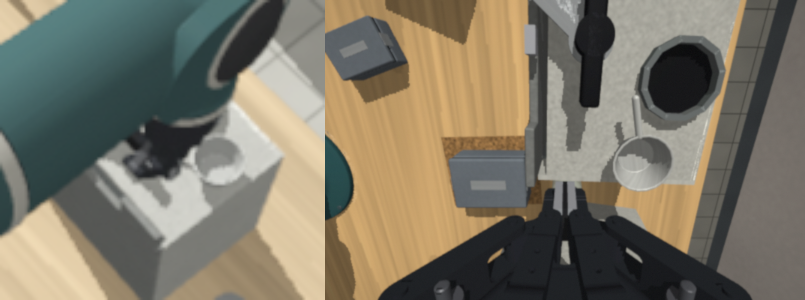

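The wing now lies along y, so the latch is fully turned and the keeper is clear. The lip (wrist view 531, 123–187) matches my estimate, so I'll go down behind it and pull.

servo_tool(motion=[[[0,0,0.7,0,0,0,0],[0,0,0.7,0,0,0,0],[0,0,0.7,0,0,0,0],[0,0,0.7,0,0,0,0],[0,-0.2,0,0,0,0,0]]])

```text
t: 13.68
ee_pos: [0.6168, 0.1297, 0.2314]
orientation: [0.703, 0.711, -0.001, -0.0]
force: [-0.0, -0.5, -0.4]
gripper_width: -0.006
finger_force: 0.0
```

servo_tool(motion=[[[0,-0.3,0,0,0,0,0],[0,-0.3,0,0,0,0,0],[0,-0.3,0,0,0,0,0],[0,-0.3,0.05,0,0,0,0],[0,-0.3,0.05,0,0,0,0]]])

```text
t: 14.3
ee_pos: [0.5722, 0.1287, 0.2301]
orientation: [0.703, 0.711, 0.0, 0.0]
force: [2.8, 1.1, 3.1]
gripper_width: 0.0
finger_force: 1.7
```

servo_tool(motion=[[[0,-0.33,0.06,0,0,0,0],[0,-0.33,0.08,0,0,0,0],[0,-0.33,0.09,0,0,0,0],[0,-0.33,0.1,0,0,0,0],[0,-0.33,0.12,0,0,0,0]]])

```text
t: 14.92
ee_pos: [0.5224, 0.1283, 0.216]
orientation: [0.703, 0.711, -0.0, -0.0]
force: [2.9, 1.8, 1.9]
gripper_width: 0.001
finger_force: 1.5
```

servo_tool(motion=[[[0,-0.3,0.14,0,0,0,0],[0,-0.3,0.16,0,0,0,0],[0,-0.3,0.17,0,0,0,0],[0,-0.3,0.18,0,0,0,0],[0,-0.2,0.15,0,0,0,0]]])

```text
t: 15.55
ee_pos: [0.4805, 0.1278, 0.1919]
orientation: [0.703, 0.711, -0.0, -0.0]
force: [1.1, 0.2, 3.2]
gripper_width: 0.006
finger_force: 1.2
```

servo_tool(motion=[[[0,-0.12,0.06,0,0,0,0],[0,0,0,0,0,0,0]]])

```text
t: 15.8
ee_pos: [0.4772, 0.1277, 0.1903]
orientation: [0.703, 0.711, -0.0, -0.0]
force: [0.3, 0.7, -0.2]
gripper_width: -0.004
finger_force: 0.0
```

Keep pulling until the force shows the stop.

servo_tool(motion=[[[0,-0.15,0.08,0,0,0,0],[0,-0.15,0.08,0,0,0,0]]])

```text
t: 16.05
ee_pos: [0.469, 0.1277, 0.1859]
orientation: [0.703, 0.711, 0.001, 0.001]
force: [19.0, -0.9, 12.2]
gripper_width: 0.002
finger_force: 12.0
```

servo_tool(motion=[[[0,0,0,0,0,0,0]]])

```text
t: 16.18
ee_pos: [0.4694, 0.1277, 0.1862]
orientation: [0.703, 0.711, 0.001, 0.001]
force: [8.7, 0.2, 1.7]
gripper_width: 0.003
finger_force: 3.8
```

The stop is reached (19 N). I'll retreat backwards and up, then check.

servo_tool(motion=[[[0,0.3,-0.2,0,0,0,0],[0,0.4,-0.5,0,0,0,0],[0,0,-1,0,0,0,0],[0,0,-1,0,0,0,0],[0,0,-1,0,0,0,0]]])

```text
t: 16.8
ee_pos: [0.4894, 0.1278, 0.2977]
orientation: [0.703, 0.711, -0.0, -0.0]
force: [0.0, 0.4, -0.2]
gripper_width: -0.004
finger_force: 0.0
```

servo_tool(motion=[[[0,-0.5,-1,0,0,0,0],[0,-1,-0.5,0,0,0,0],[0,-1,0,0,0,0,0],[0,-1,0,0,0,0,0],[0,-1,0,0,0,0,0]]])

```text
t: 17.42
ee_pos: [0.3535, 0.1263, 0.3418]
orientation: [0.703, 0.711, -0.0, -0.0]
force: [-0.3, 0.2, 0.5]
gripper_width: 0.003
finger_force: 0.0
```

servo_tool(motion=[[[0,0,0,0,0,0,0],[0,0,0,0,0,0,0],[0,0,0,0,0,0,0]]])

```text
t: 17.8
ee_pos: [0.355, 0.1264, 0.3416]
orientation: [0.704, 0.711, -0.0, 0.0]
force: [1.0, -0.4, 0.2]
gripper_width: -0.0
finger_force: 0.0
```

```bash
python3 - <<'E'
from h import *
im=grab_frame('top')[:,:,::-1];sc=grab_frame('scene')[:,:,::-1]
a=cv2.resize(im[95:275,240:460],None,fx=2.2,fy=2.2);b=cv2.resize(sc[65:285,240:440],None,fx=1.8,fy=1.8)
cv2.imwrite('pics/c5.png',np.hstack([a[:396],b[:396]])[:,:800])
s=r.read_state();print(s['t'],s['ee_pos'],s['force'])
E
```

```text
17.9 [0.35489785 0.12645707 0.34155219] [ 0.39153084  0.17475531 -0.4959007 ]
```

View pics/c5.png

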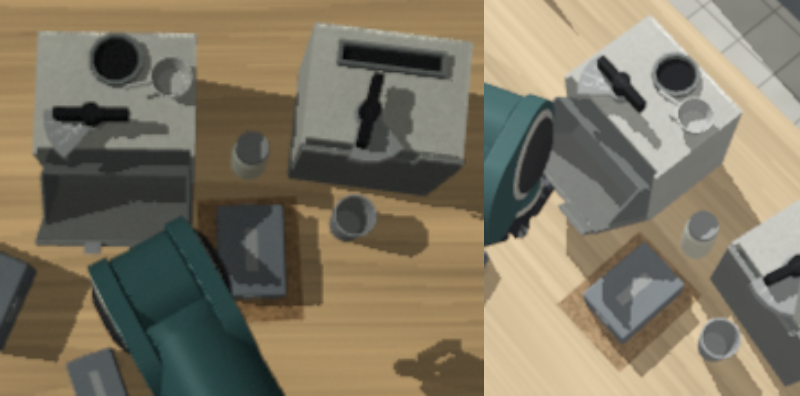

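The latch wing lies along y and the round bin's front stands fully out. The tin is centred on the mat, and the slot bin, jar, tumbler and strainer look untouched.

```bash
python3 -c "
from bench import order
print(order.hand_in())"
```

```text
the job is handed in; nothing more can be done
None
```

The job is handed in at about 18 s of the 64 s allowed: the tin is on the middle of the mat, the round bin's latch is at its stop with its front fully out, and the slot bin, jar, tumbler and strainer look undisturbed in the last pictures; no verdict was returned.

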